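Lock the cup turntable at its zero slot

TASK

The tea cup on the indexing turntable must be set back to zero for work on its rim: push the black finger peg round until the red-painted slot in the steel index plate faces the lock bolt, then push the bolt by its brass knob fully home into that slot. Leave the cup standing in its place on the plate, leave the spare cup, the orange tin and the hammer where they are, and take the hand away.

Things in the scene. Friction and masses are not known exactly. Their poses are not given: they have to be found in the camera images.
- turntable: Indexing turntable fixed to the bench, dark green cast iron. Origin on the index plate's axis at bench height; z up; its y axis points from the plate's axis along the lock bolt. Foot 156 mm across, 16 mm high; a 64 mm wide arm, equally high, runs out to y = 220 mm and carries the bolt in two steel keepers (40 mm wide, top at z = 44.5 mm, from y = 106 to 162 mm).
- index_plate (a joint): Angle of the steel index plate about the vertical axis, rad, growing counter-clockwise seen from above; 0 = red slot in line with the bolt. The plate is 170 mm across, 12 mm thick, top at z = 40 mm. It turns either way with steady friction (about 2 N at the peg) and stays where it is left. It starts clockwise of zero (-1.15 to -0.45).
- zero_slot (a point): Middle of the red-painted slot, 76 mm from the plate's axis, z = 40 mm (the plate's top); turns with the plate. The plate's rim has four open slots, 90 degrees apart, each 18 mm wide and 21 mm deep; only this one has red paint on both sides and at its inner end.
- lock_line (a point): Fixed point on the line of the bolt, 76 mm from the plate's axis, z = 40 mm: zero_slot lies here when the red slot is in line with the bolt.
- peg_top (a point): Centre of the top of the black finger peg: an upright round peg, 14 mm in diameter, that stands on the index plate 70 mm from its axis, from z = 40 to 90 mm. It turns with the plate; seen from above it stands 135 degrees clockwise from the red slot.
- bolt (a joint): Travel of the lock bolt towards the plate's axis (the turntable's -y), m: 0 = drawn back, 0.028 = fully home, knob against the keeper. Steel bar 13 mm wide, z = 29 to 39 mm, half-round nose: at 0 it is 10 mm clear of the rim, at home 18 mm into the slot. The rim blocks it unless a slot is within about 4 mm of its line. Friction 2 N, no spring; it stays where it is left.
- knob_top (a point): Centre of the top of the bolt's brass knob: an upright round post, 16 mm in diameter, from z = 39 to 90 mm, that moves with the bolt. At bolt = 0 it stands 198 mm from the plate's axis, at home 170 mm.
- cup: White tea cup with a silver rim, loose, 62 mm across at the mouth, 55 mm high, standing upright on the cork pad (76 mm across, top at z = 43 mm) in the middle of the plate; its rim is at z = 98 mm. Origin at the centre of its foot. It turns with the plate.
- spare_cup: Bystander: the same cup with a brass rim, loose on the bench, 62 mm across, 55 mm high. Origin at the centre of its foot.
- flux_tin: Bystander: orange tin, loose, upright on the bench, 64 mm across, 85 mm high. Origin at the centre of its underside.
- hammer: Bystander: hammer lying on the bench, 240 mm long, 26 mm high, head 78 mm wide at its own +x end. Origin under the middle of its length.
There are look-alikes about, which are no part of the job. Leave any green or turquoise look-alike of the cup alone.

How it is judged:
On the way, in this order (a step that is already met when the one before it is completed fails the run):
1. the red slot is brought in front of the drawn-back bolt (horizontal distance between zero_slot and lock_line below 0.008 m and value of joint bolt below 0.018 m), for 0.1 s.
2. the bolt is pushed home into the red slot (value of joint bolt above 0.0255 m and horizontal distance between zero_slot and lock_line below 0.005 m), for 0.2 s.
At the end, for the whole second after the job is handed in: The bolt is home to within 2.5 mm of its stop, in the red slot (slot within 5 mm of the bolt's line); the cup stands upright and still on the cork pad, within 15 mm of the plate's axis; the spare cup, tin and hammer are within 25 mm of where they stood (all of step 2 and angle between cup's own z axis and vertical below 0.1 rad and horizontal distance between cup and turntable below 0.015 m and z of cup in the frame of turntable between 0.038 and 0.048 m and linear speed of cup below 0.02 m/s and distance of each of spare_cup, flux_tin, hammer from where it was at the start of the episode below 0.025 m); the robot touches nothing.
It fails at once if the cup is lifted off, tipped or pushed off its pad (z of cup in the frame of turntable above 0.053 m or angle between cup's own z axis and vertical above 0.3 rad or horizontal distance between cup and turntable above 0.02 m).
It fails at once if a bystander is moved, lifted or knocked over (distance of any of spare_cup, flux_tin, hammer from where it was at the start of the episode above 0.03 m or angle between any of spare_cup, flux_tin's own z axis and vertical above 0.4 rad).
It also fails if it takes over 51 s, if anything falls off the work surface, if the arm or the gripper's body presses on something with over 40 N, if the wrist force passes 120 N, or if a joint passes its speed limit or range.

ROBOT

A 7-joint arm with a two-finger parallel gripper is mounted at the origin on the work surface. World frame = base frame: x ahead of the robot, y to its left, z up, the work surface at z = 0. Lengths are in m, angles in rad, forces in N, time in s.
With the tool pointing down it reaches from about 0.35 to 0.9 m from the base axis. Payload 8.1 kg.
Tool frame: the origin (TCP) lies between the finger pads; the fingertips stand 25 mm ahead of it and the grasp point (between the pads) lies 6 mm ahead of it; z points along the fingers, y is the direction in which the jaws open and shut (so a half turn about z gives the same grasp; the last joint's range is limited). The gripper opens to 92 mm and grips with 3 to 60 N. Pads are 19 mm wide; open, the fingers measure 130 mm over their backs; the gripper's body (75 mm by 190 mm) begins 47 mm behind the grasp point.
Start: joints at [1.116, 0.434, 0.025, 1.573, -0.012, 1.134, -0.075], TCP at [0.215, -0.587, 0.252] pointing down, gripper open.
Joint ranges: [-2.62, 2.62], [-0.44, 2.09], [-1.27, 1.32], [0.08, 2.57], [-1.32, 4.46], [0.12, 2], [-2.74, 2.74]. Speed limits (rad/s): [2.22, 2.22, 3.01, 3.01, 3.14, 3.14, 3.14].

INTERFACE

Orientations are given as a rotation vector (axis times angle).
In Python, from cell import * gives the robot as it stands.
- The arm moves only by the shell command python3 -m jog 'ROWS' [FORCE]. ROWS is JSON, one flat list of numbers, 5 for each row, row after row: the finger opening in mm, from 0 to 91.8, then the shift along the tool's x, y, z in units of 40 mm (1.0 is 40 mm), then the turn about the tool's z in units of 6 degrees (1.0 is 6 degrees). A call has 1 to 20 rows; each row shifts and turns the pose as measured when the row begins, along the tool's axes as they then stand; what a row does not reach is not made up. A row lasts 1/12 s, in which the tool goes at most 41.7 mm and 7.16 degrees, less where a joint would pass 70% of its speed; a pose out of reach is approached as far as the arm can. A call is refused whole if a number of a shift passes 1 or a number of a turn 1, either way. A call with a gripper value outside its range is refused whole. The fingers move at their own pace and stop on an object; FORCE is the grip in N (left out, the last holds). Time passes only in rows, so rows that do not move let the fingers close. It gives the time, the measured TCP pose, the force and the opening at its end, in the units of the state.
- observe(): the state, without advancing time (a new reading comes with each control period).
- get_image(name): name is "side" or "top"; returns the picture (420x560x3 uint8, red, green, blue); there is no depth.
- camera_params(name): a dict with "intrinsics" (3x3 intrinsics, pixels), "xyz" and "orientation" of the camera in the world. Camera axes: x right, y down, z forward; pixel columns grow to the right and rows downward; lengths in m; the calibration is good to about 2 mm. A picture is of the moment at which its call begins. camera_params takes no time and is no camera call.
- sign_off(): hands the job in, once; it reports no verdict.
The state is a dict: "clock": time; "joints": joint angles; "dq": joint speeds; "joint_efforts": joint torques, N m; "position": TCP position; "ee_rot": TCP orientation; "force": force on the tool from outside, world axes, zero at the start; "ft_torque": the same for the moment, N m; "width": opening from 0.0 (shut) to 1.0 (fully open).
Only numpy, scipy, OpenCV 4.12 (cv2) and the standard library are available. Lean on these libraries where they do the work, as an engineer would, in place of code of your own. Each camera call takes 0.05 s, during which the arm holds its last target. There are 200 camera calls.

## Working session

There is one attempt and no reset: what is moved stays moved. The work goes in short steps, Python scripts to look and compute and a shell command to move; the robot and the scene stay as the last step left them, time stands still between calls to the robot, and variables do not carry over. Pictures are saved under pics/ and viewed, about 8 in all and at most 12, crops included, and the job is handed in when it is done.

```bash
mkdir -p pics; ls; python3 - <<'E'
from cell import *
import cv2
for n in("top","side"):
    cv2.imwrite(f"pics/{n}0.png",cv2.resize(get_image(n)[:,:,::-1],(800,600),interpolation=cv2.INTER_CUBIC)); print(n,camera_params(n))
s=observe();print(s["clock"],s["position"],s["ee_rot"],s["force"])
E
```

```text
pics
top {'intrinsics': array([[441.87750284,   0.        , 278.87930437],
       [  0.        , 441.87750284, 209.8117025 ],
       [  0.        ,   0.        ,   1.        ]]), 'xyz': array([0.40362093, 0.02183037, 1.1499778 ]), 'orientation': array([-2.15652727,  2.10197224, -0.20273404])}
side {'intrinsics': array([[457.9994994 ,   0.        , 280.61172352],
       [  0.        , 457.9994994 , 207.1986278 ],
       [  0.        ,   0.        ,   1.        ]]), 'xyz': array([0.29192067, 0.87943343, 0.64332713]), 'orientation': array([-0.39806265,  2.5920175 , -1.42667188])}
0.1 [ 0.2151741  -0.58634582  0.2510209 ] [-3.09176928e+00 -5.49413628e-01  6.09640613e-04] [ 0.08127535  0.43175739 -0.2311452 ]
```

View pics/top0.png

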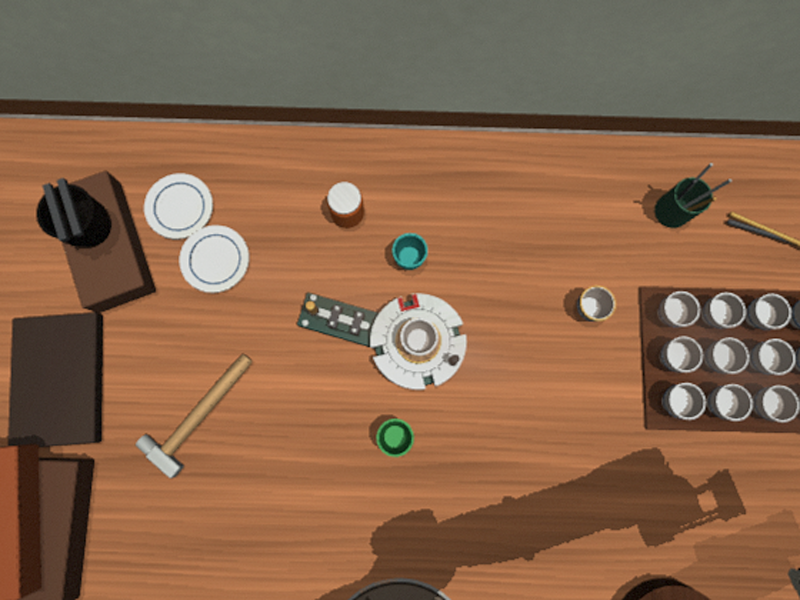

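View pics/side0.png

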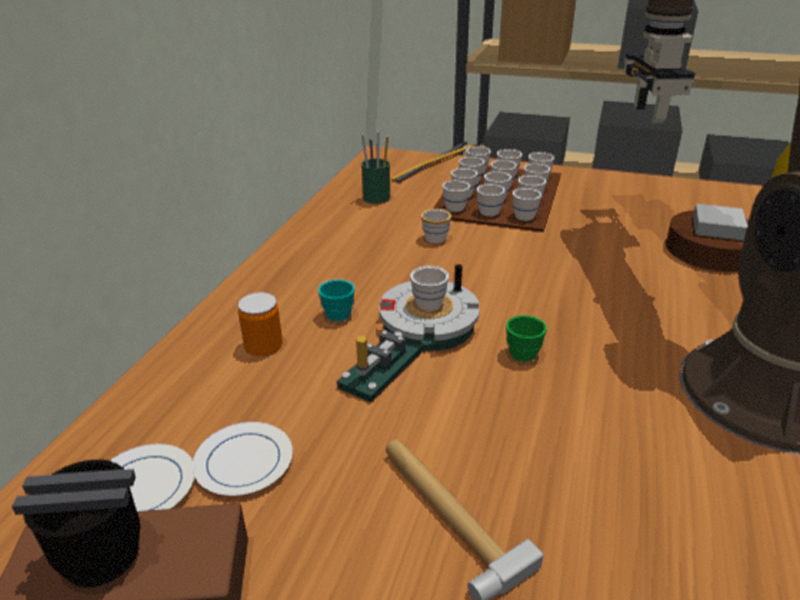

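The top view shows the turntable at about (418,341), the knob at (312,305), the peg at (453,359) and the red slot at (408,302). The plain cup on the plate is the job. The turquoise cup (409,251), the green cup (395,437), the brass-rimmed spare (597,303) and the cups on the tray are not. I'll enlarge a crop to confirm.

```bash
cat > h.py <<'E'
from cell import *
import cv2,numpy as np
from scipy.spatial.transform import Rotation as R
def ray(n,u,v,z):
    c=camera_params(n);d=R.from_rotvec(c["orientation"]).apply(np.linalg.solve(c["intrinsics"],[u,v,1.]))
    p=np.array(c["xyz"]);return p+d*(z-p[2])/d[2]
def proj(n,P):
    c=camera_params(n);q=R.from_rotvec(c["orientation"]).inv().apply(np.array(P)-c["xyz"])
    k=c["intrinsics"]@q;return k[:2]/k[2]
def crop(n,x0,y0,w,h,f,out):
    im=get_image(n)[y0:y0+h,x0:x0+w,::-1]
    cv2.imwrite(out,cv2.resize(im,None,fx=f,fy=f,interpolation=cv2.INTER_CUBIC))
E
python3 - <<'E'
from h import *
crop("top",200,195,133,90,6,"pics/c1.png")
E
```

```text
(no output)
```

View pics/c1.png

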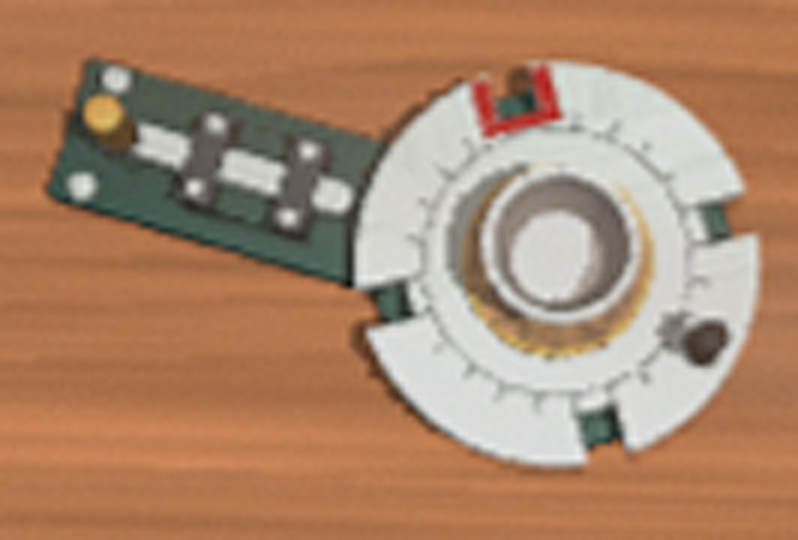

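The crop shows the knob top at (103,113), peg top at (709,340), red slot at (516,105) and plate centre at about (557,263). The red slot is the upper one, clockwise of the bolt.

```bash
python3 - <<'E'
from h import *
f=lambda u,v,z:ray("top",200+u/6,195+v/6,z)
c=f(557,263,.04);k=f(103,113,.09);p=f(709,340,.09);s=f(516,105,.04)
ang=lambda a:np.degrees(np.arctan2(*(a-c)[1::-1]))
for n,a in zip("ckps",(c,k,p,s)):print(n,a.round(4),np.hypot(*(a-c)[:2]).round(4),ang(a).round(1))
b=f(335,195,.039);print("nose",b.round(4),ang(b))
s_=observe();r=R.from_rotvec(s_["ee_rot"]).as_matrix();print(r.round(3))
for n,q in(("spare",f(0,0,0)),):pass
print("spare",ray("top",597*.7,303*.7,.055),"turq",ray("top",409*.7,251*.7,.055),"green",ray("top",395*.7,437*.7,.055),"tin",ray("top",344*.7,197*.7,.085))
E
```

```text
c [ 0.5347 -0.0212  0.04  ] 0.0 0.0
k [0.5851 0.1659 0.09  ] 0.1938 74.9
p [ 0.4994 -0.0807  0.09  ] 0.0691 -120.7
s [ 0.6017 -0.0025  0.04  ] 0.0696 15.6
nose [0.5613 0.0731 0.039 ] 74.27686087482924
[[ 0.939  0.344 -0.   ]
 [ 0.344 -0.939  0.001]
 [-0.    -0.001 -1.   ]]
spare [ 0.60890959 -0.33521474  0.055     ] turq [ 0.69461671 -0.00086247  0.055     ] green [0.36868152 0.01582623 0.055     ] tin [0.78189846 0.11672581 0.085     ]
```

```bash
python3 -m jog '[45,0.79,-0.67,0,0,45,0.79,-0.67,0,0,45,0.79,-0.67,0,0,45,0.79,-0.67,0,0,45,0.79,-0.67,0,0,45,0.79,-0.67,0,0,45,0.79,-0.67,0,0,45,0.79,-0.67,0,0,45,0.79,-0.67,0,0,45,0.79,-0.67,0,0,45,0.79,-0.67,0,0,45,0.79,-0.67,0,0,45,0,0,0,-1,45,0,0,0,-1,45,0,0,0,-1,45,0,0,0,-1,45,0,0,0,-1,45,0,0,0,-1,45,0,0,0,-1]' 3
cat >> h.py <<'E'
C=np.array([.5347,-.0212])
def go(x,y,z=None):
    s=observe();m=R.from_rotvec(s["ee_rot"]).as_matrix();p=np.array(s["position"])
    d=np.array([x,y,p[2] if z is None else z])-p
    print("t",s["clock"],"pos",p.round(4),"yang",np.degrees(np.arctan2(m[1,1],m[0,1])).round(1),"zaxis",m[:,2].round(3),"w",s["width"],"F",np.round(s["force"],1),"units",(m.T@d/.04).round(3))
E
python3 -c "
from h import *
go(.4995,-.0812,.081)"
```

```text
clock: 1.73
position: [0.4621, -0.1415, 0.2459]
ee_rot: [-2.664, -1.655, 0.005]
force: [1.3, -0.0, -0.3]
width: 0.493
t 1.7333 pos [ 0.4621 -0.1415  0.2459] yang -26.3 zaxis [-0.006  0.003 -1.   ] w 0.4932627594458522 F [ 1.3 -0.  -0.3] units [1.765 0.195 4.122]
```

```bash
python3 -m jog '[45,0.88,0.1,0,0,45,0.88,0.1,0,0,45,0,0,0.9,0,45,0,0,0.9,0,45,0,0,0.9,0,45,0,0,0,0,45,0,0,0,0]'
python3 - <<'E'
from h import *
go(.4995,-.0812,.081)
a=get_image("top")[215:285,265:345,::-1];b=get_image("side")[140:240,240:380,::-1]
a=cv2.resize(a,(400,350),interpolation=2);b=cv2.resize(b,(400,286),interpolation=2)
cv2.imwrite("pics/c2.png",np.hstack([a,cv2.copyMakeBorder(b,0,64,0,0,cv2.BORDER_CONSTANT)]))
E
```

```text
clock: 2.32
position: [0.5028, -0.08, 0.136]
ee_rot: [-2.659, -1.668, -0.001]
force: [0.4, 1.1, 0.7]
width: 0.491
t 2.3167 pos [ 0.5028 -0.08    0.136 ] yang -25.8 zaxis [-0.001  0.003 -1.   ] w 0.4910422714377397 F [0.4 1.1 0.7] units [-0.065 -0.059  1.375]
```

View pics/c2.png

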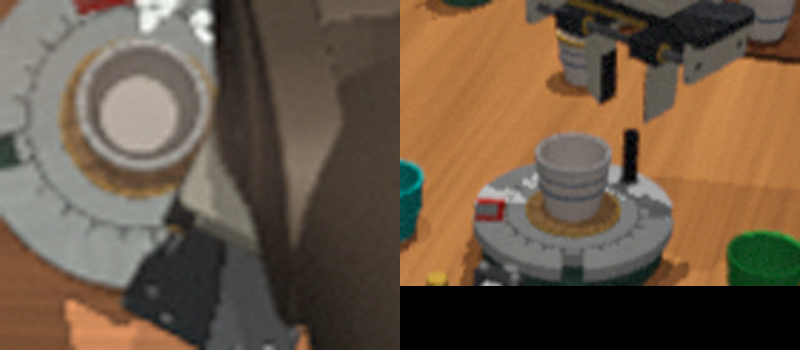

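The composite shows the peg top at (630,133), directly below the middle of the finger gap at (631,111). Neither finger is over the cup. I'll descend and then sweep.

```bash
python3 -c "
from h import *
print(ray('side',320.5,186.5,.09))"
python3 -m jog '[45,-0.06,-0.06,0.5,0,45,0,0,0.5,0,45,0,0,0.4,0,45,0,0,0,0,20,0,0,0,0,20,0,0,0,0,20,0,0,0,0,20,0,0,0,0]' 3
python3 -c "
from h import *
go(.4995,-.0812,.081)"
```

```text
[ 0.49909075 -0.0721668   0.09      ]
clock: 3.08
position: [0.5085, -0.0844, 0.0947]
ee_rot: [2.655, 1.655, 0.026]
force: [-0.8, 0.6, -1.6]
width: 0.253
t 3.0833 pos [ 0.5085 -0.0844  0.0947] yang -26.1 zaxis [ 0.021 -0.002 -1.   ] w 0.25281050276684186 F [-0.8  0.6 -1.6] units [-0.03  -0.245  0.337]
```

```bash
python3 -m jog '[20,0,0,0.15,0,20,0,0,0.1,0,20,0,0,0,0]' 3
python3 - <<'E'
from h import *
go(.4995,-.0812,.081)
a=get_image("top")[215:285,265:345,::-1];b=get_image("side")[140:240,240:380,::-1]
a=cv2.resize(a,(300,263),interpolation=2);b=cv2.resize(b,(500,357),interpolation=2)
cv2.imwrite("pics/c3.png",np.hstack([cv2.copyMakeBorder(a,0,94,0,0,cv2.BORDER_CONSTANT),b]))
E
```

```text
clock: 3.33
position: [0.5096, -0.0845, 0.0859]
ee_rot: [2.653, 1.654, 0.029]
force: [-0.3, 1.0, 0.1]
width: 0.217
t 3.3333 pos [ 0.5096 -0.0845  0.0859] yang -26.1 zaxis [ 0.024 -0.003 -1.   ] w 0.21731460458246868 F [-0.3  1.   0.1] units [-0.038 -0.265  0.117]
```

View pics/c3.png

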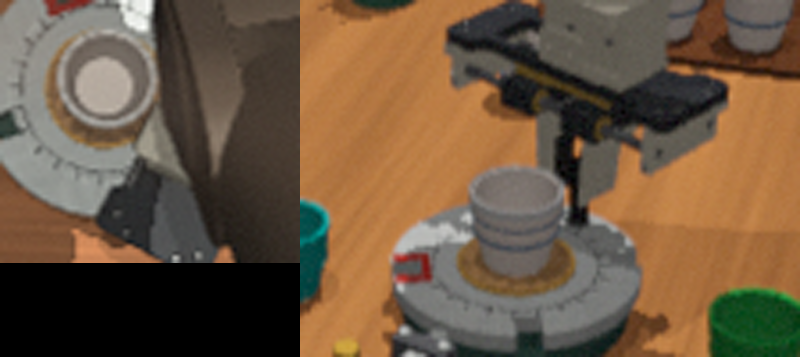

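Peg at about (578,190) sits between the fingers, and the cup is untouched. I'll narrow the gap and sweep along the arc.

```bash
python3 -m jog '[16,0,0,0.1,-0.5,16,0,0,0,-0.5,16,0.01,0.18,0,-1,16,0.01,0.18,0,-1,16,0.01,0.18,0,-1,16,0.01,0.18,0,-1,16,0,0,0,0]' 3
cat >> h.py <<'E'
def arc():
    s=observe();d=np.array(s["position"][:2])-C
    print("r",np.hypot(*d).round(4),"ang",np.degrees(np.arctan2(d[1],d[0])).round(1));go(*(C+.07*np.array([np.cos(np.radians(-60.3)),np.sin(np.radians(-60.3))])),.081)
E
python3 -c "
from h import *
arc()"
```

```text
clock: 4.02
position: [0.5365, -0.0883, 0.0818]
ee_rot: [2.106, 2.309, 0.015]
force: [1.1, 0.3, 0.5]
width: 0.178
r 0.0671 ang -88.5
t 4.0167 pos [ 0.5365 -0.0883  0.0818] yang 5.3 zaxis [ 0.018 -0.004 -1.   ] w 0.17804302955357748 F [1.1 0.3 0.5] units [0.081 0.833 0.033]
```

```bash
python3 -m jog '[16,-0.02,0.18,0,-1,16,-0.02,0.18,0,-1,16,-0.01,0.18,0,-1,16,0,0,0,0,16,0,0,0,0]' 3
python3 - <<'E'
from h import *
arc()
crop("side",240,140,140,100,5,"pics/c4.png")
E
```

```text
clock: 4.43
position: [0.5561, -0.0861, 0.0811]
ee_rot: [1.729, 2.607, 0.009]
force: [-0.1, 0.7, -0.2]
width: 0.176
r 0.0683 ang -71.8
t 4.4333 pos [ 0.5561 -0.0861  0.0811] yang 22.9 zaxis [ 0.014 -0.003 -1.   ] w 0.17609412928305335 F [-0.1  0.7 -0.2] units [-0.035  0.346  0.006]
```

View pics/c4.png

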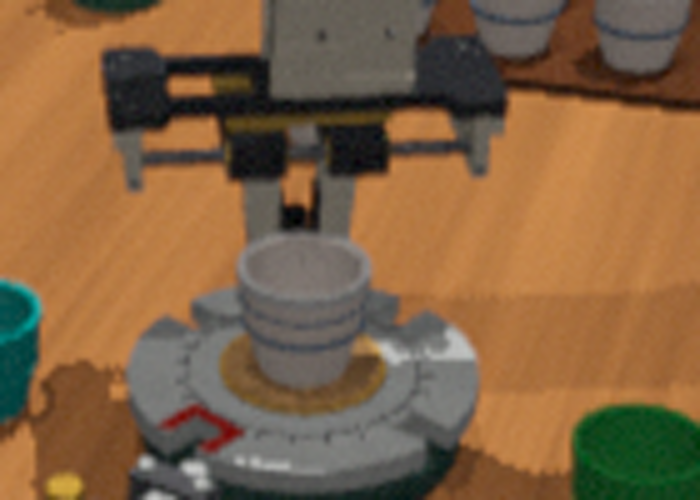

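The peg (293,213) is between the fingers and the red slot (205,428) is nearing the bolt. About 12° remain.

```bash
python3 -m jog '[16,-0.03,0.18,0,-1,16,-0.02,0.16,0,-1,16,0,0,0,0,16,0,0,0,0]' 3
python3 - <<'E'
from h import *
arc()
crop("side",240,170,100,75,8,"pics/c5.png")
u=np.array([np.cos(np.radians(74.7)),np.sin(np.radians(74.7))])
for r,z in((.076,.04),(.064,.04),(.085,.04),(.106,.0445),(.162,.0445)):print(r,((proj("side",[*(C+r*u),z])-[240,170])*8).round())
E
```

```text
clock: 4.82
position: [0.5666, -0.0826, 0.081]
ee_rot: [1.463, 2.767, 0.002]
force: [0.3, 0.3, -0.3]
width: 0.175
r 0.0692 ang -62.6
t 4.8167 pos [ 0.5666 -0.0826  0.081 ] yang 34.2 zaxis [ 0.011 -0.004 -1.   ] w 0.17462261972873425 F [ 0.3  0.3 -0.3] units [-0.028  0.066  0.001]
0.076 [348. 460.]
0.064 [370. 440.]
0.085 [331. 475.]
0.106 [290. 498.]
0.162 [176. 599.]
```

View pics/c5.png

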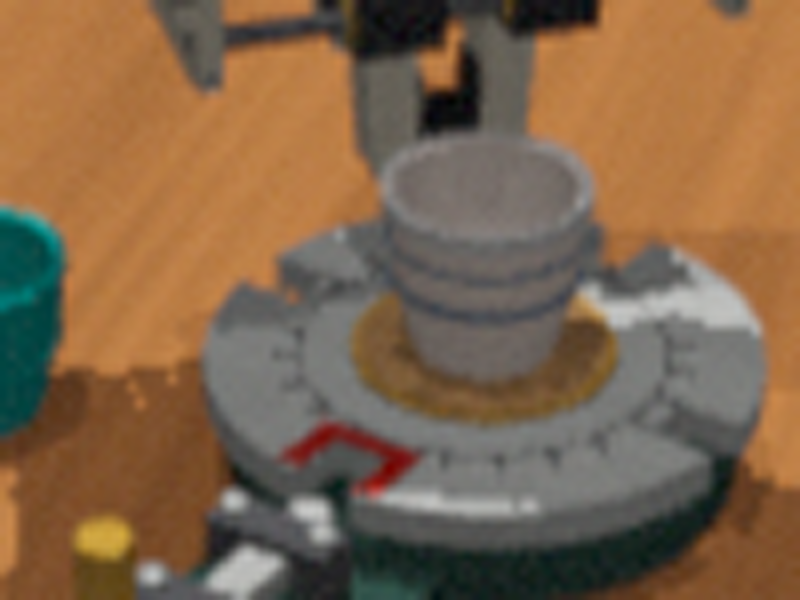

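```bash
python3 - <<'E'
from h import *
f=lambda u,v,z:ray("side",240+u/8,170+v/8,z)
k=f(104,533,.09);i=f(373,443,.04);o=f(332,475,.04);b=f(247,575,.039)
for n,a in zip("kiob",(k,i,o,b)):
    d=a[:2]-C;print(n,a.round(4),np.hypot(*d).round(4),np.degrees(np.arctan2(d[1],d[0])).round(1))
# triangulate knob from both
crop("top",200,195,133,90,6,"pics/c6.png")
E
```

```text
k [0.583  0.1705 0.09  ] 0.1977 75.9
i [0.5503 0.0419 0.04  ] 0.0651 76.1
o [0.5568 0.0608 0.04  ] 0.085 74.9
b [0.5651 0.1121 0.039 ] 0.1367 77.1
```

View pics/c6.png

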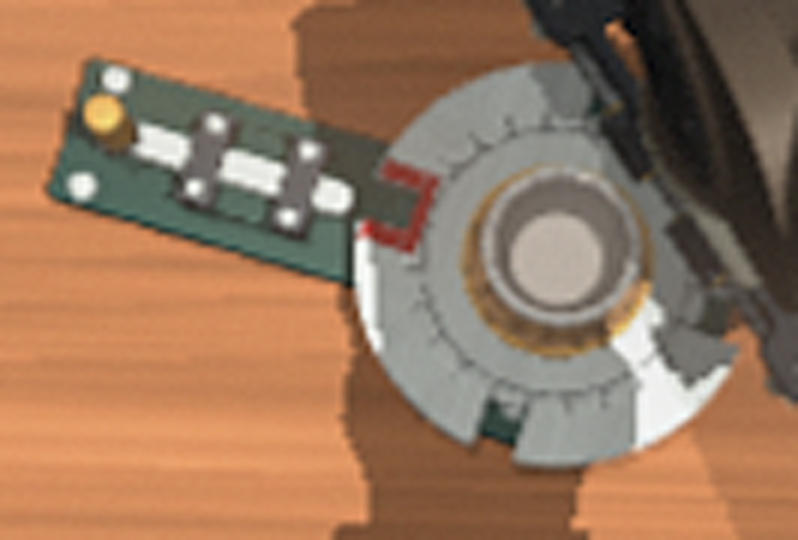

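The top crop shows the bolt axis running (150,142)→(340,195), so it reaches y≈211 at the slot. The slot middle is at about (397,207), so it is about 1.5 mm short. I'll nudge it, release and lift.

```bash
python3 -m jog '[16,-0.02,0.06,0,0,16,0,0,0,0,16,0,0,0,0]' 3
python3 -c "
from h import *
arc()"
python3 -m jog '[26,0,0,0,0,26,0,0,0,0,26,0,0,-0.2,0,26,0,0,-0.6,0,26,0,0,-1,0,26,0,0,-1,0,26,0,0,0,0]' 3
python3 - <<'E'
from h import *
arc()
crop("top",200,195,133,90,6,"pics/c7.png")
E
```

```text
clock: 5.17
position: [0.5685, -0.0823, 0.0813]
ee_rot: [1.472, 2.762, 0.001]
force: [0.0, -0.1, 0.3]
width: 0.173
r 0.0698 ang -61.1
t 5.1667 pos [ 0.5685 -0.0823  0.0813] yang 33.9 zaxis [ 0.011 -0.005 -1.   ] w 0.17282909845463976 F [ 0.  -0.1  0.3] units [-0.007  0.023  0.008]
clock: 5.75
position: [0.5657, -0.0807, 0.1975]
ee_rot: [1.476, 2.766, 0.0]
force: [1.4, 0.0, -0.0]
width: 0.282
r 0.0671 ang -62.5
t 5.75 pos [ 0.5657 -0.0807  0.1975] yang 33.8 zaxis [ 0.006 -0.003 -1.   ] w 0.28217642975714285 F [ 1.4  0.  -0. ] units [-0.061  0.051  2.914]
```

View pics/c7.png

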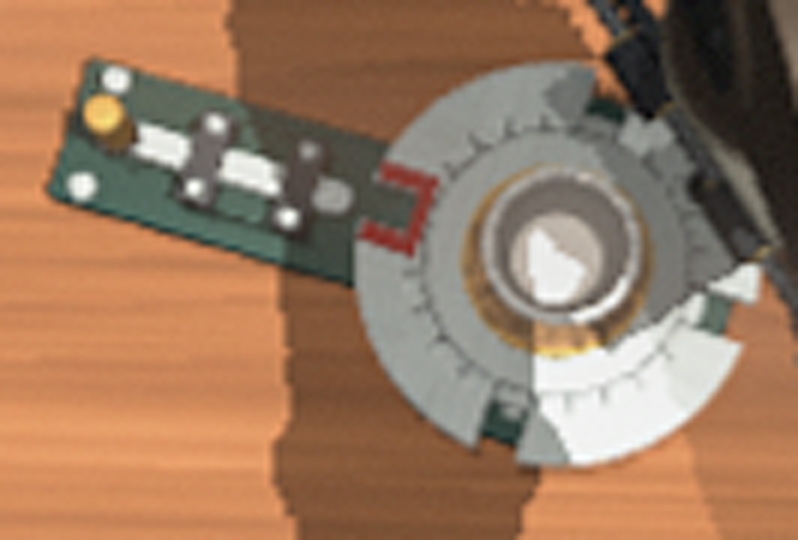

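The slot middle is at about (398,210) against the bolt line at y≈211, so it is aligned, and the cup is in place. Next I'll turn the hand and go outside the knob.

```bash
python3 -m jog '[0,0,0,0,1,0,0,0,0,1,0,0,0,0,1,0,0,0,0,1,0,0,0,0,1,0,0,0,0,1,0,0,0,0,1,0,0,0,0,1,0,0.9,0,0,0,0,0.9,0,0,0,0,0.9,0,0,0,0,0.9,0,0,0,0,0.9,0,0,0,0,0.9,0,0,0,0,0.9,0,0,0,0,0.9,0,0,0,0,0,0,0,0]' 10
cat >> h.py <<'E'
def kn(r,z=.081):
    a=np.radians(75.2);u=np.array([np.cos(a),np.sin(a)]);s=observe();d=np.array(s["position"][:2])-C
    print("along",(d@u).round(4),"off",(d@[-u[1],u[0]]).round(4));go(*(C+r*u),z)
E
python3 -c "
from h import *
kn(.235)"
```

```text
clock: 7.22
position: [0.6458, 0.1995, 0.1875]
ee_rot: [2.533, 1.857, -0.017]
force: [-1.1, 0.8, 1.2]
width: 0.001
along 0.2417 off -0.051
t 7.2167 pos [0.6458 0.1995 0.1875] yang -17.5 zaxis [-0.008 -0.007 -1.   ] w 0.0013397004010020487 F [-1.1  0.8  1.2] units [-0.204 -1.251  2.671]
```

```bash
python3 -m jog '[0,-0.1,-0.65,0,-0.3,0,-0.08,-0.6,0,0,0,0,0,0,0,0,0,0,0,0]' 10
python3 -c "
from h import *
kn(.235)"
```

```text
clock: 7.55
position: [0.5923, 0.2111, 0.1845]
ee_rot: [-2.495, -1.905, 0.022]
force: [0.5, -0.1, -0.4]
width: 0.007
along 0.2393 off 0.0036
t 7.55 pos [0.5923 0.2111 0.1845] yang -15.3 zaxis [-0.013 -0.007 -1.   ] w 0.0068696607626832235 F [ 0.5 -0.1 -0.4] units [-0.081  0.119  2.588]
```

```bash
python3 -m jog '[0,0,0.1,0.7,0,0,0,0,0.7,0,0,0,0,0.7,0,0,0,0,0.4,0,0,0,0,0,0,0,0,0,0,0]' 10
python3 - <<'E'
from h import *
kn(.187)
crop("side",190,150,140,105,5.7,"pics/c8.png")
E
```

```text
clock: 8.05
position: [0.599, 0.2063, 0.0819]
ee_rot: [2.501, 1.9, -0.018]
force: [0.0, 0.8, -0.2]
width: 0.004
along 0.2364 off -0.004
t 8.05 pos [0.599  0.2063 0.0819] yang -15.5 zaxis [-0.009 -0.007 -1.   ] w 0.003586450871090165 F [ 0.   0.8 -0.2] units [-1.235 -0.085  0.033]
```

View pics/c8.png

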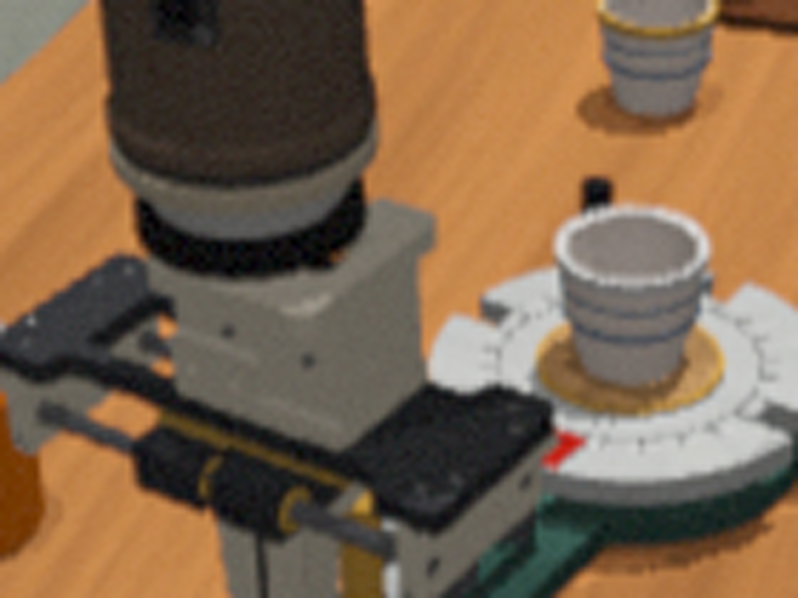

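The hand is outside the knob (brass at about (362,530)) and clear of the cup and tin. I'll push inward gently.

```bash
python3 -m jog '[0,-0.25,-0.04,0,0,0,-0.25,-0.04,0,0,0,-0.15,0,0,0,0,-0.15,0,0,0,0,-0.12,0,0,0,0,0,0,0,0]' 10
python3 -c "
from h import *
kn(.187)"
```

```text
clock: 8.6
position: [0.5875, 0.1696, 0.0877]
ee_rot: [2.501, 1.898, -0.004]
force: [0.5, 1.3, -0.2]
width: 0.003
along 0.1979 off -0.0023
t 8.6 pos [0.5875 0.1696 0.0877] yang -15.6 zaxis [-0.001 -0.003 -1.   ] w 0.0032018381364953114 F [ 0.5  1.3 -0.2] units [-0.274 -0.053  0.168]
```

```bash
python3 -m jog '[0,-0.12,-0.03,0.1,0,0,-0.12,0,0,0,0,0,0,0,0]' 10
python3 -c "
from h import *
kn(.187)"
python3 -m jog '[0,-0.15,0,0,0,0,-0.15,0,0,0,0,-0.1,0,0,0]' 10
python3 -c "
from h import *
kn(.187)"
```

```text
clock: 8.85
position: [0.5847, 0.1621, 0.0849]
ee_rot: [2.501, 1.9, 0.005]
force: [1.6, 2.6, -0.5]
width: 0.004
along 0.19 off -0.0015
t 8.85 pos [0.5847 0.1621 0.0849] yang -15.5 zaxis [ 0.003  0.001 -1.   ] w 0.00432342883575532 F [ 1.6  2.6 -0.5] units [-0.076 -0.037  0.098]
clock: 9.1
position: [0.5836, 0.1617, 0.0862]
ee_rot: [-2.484, -1.906, -0.04]
force: [2.1, 9.1, -5.0]
width: 0.008
along 0.1893 off -0.0006
t 9.1 pos [0.5836 0.1617 0.0862] yang -15.0 zaxis [ 0.014  0.024 -1.   ] w 0.00815463671866389 F [ 2.1  9.1 -5. ] units [-0.062 -0.015  0.128]
```

The knob stopped at about the expected place with 9 N on the tool. I'll give one firmer push, then back off, rise and look.

```bash
python3 -m jog '[0,-0.3,0,0,0,0,-0.3,0,0,0]' 10
python3 -c "
from h import *
kn(.187)"
python3 -m jog '[0,0.2,0,0,0,0,0.4,0,0,0,0,0.6,0,0,0,0,0.2,0,-0.8,0,0,0,0,-1,0,0,0,0,-1,0,0,0.8,0,-1,0,0,0.8,0,0,0,0,0.8,0,0,0,0,0,0,0,0]' 10
python3 - <<'E'
from h import *
kn(.187)
a=get_image("top")[195:285,200:333,::-1];b=get_image("side")[150:255,220:360,::-1]
cv2.imwrite("pics/c9.png",np.hstack([cv2.resize(a,(400,300),interpolation=2),cv2.resize(b,(400,300),interpolation=2)]))
E
```

```text
clock: 9.27
position: [0.5824, 0.1606, 0.0878]
ee_rot: [-2.458, -1.913, -0.09]
force: [15.2, 38.2, -28.4]
width: 0.002
along 0.188 off 0.0003
t 9.2667 pos [0.5824 0.1606 0.0878] yang -14.2 zaxis [ 0.03   0.056 -0.998] w 0.002486108276930347 F [ 15.2  38.2 -28.4] units [-0.034  0.004  0.17 ]
clock: 10.1
position: [0.613, 0.2934, 0.2449]
ee_rot: [-2.459, -1.91, -0.077]
force: [-2.0, 0.5, 0.2]
width: 0.003
along 0.3242 off 0.0047
t 10.1 pos [0.613  0.2934 0.2449] yang -14.3 zaxis [ 0.023  0.052 -0.998] w 0.0032043876945815294 F [-2.   0.5  0.2] units [-3.653  0.052  3.9  ]
```

View pics/c9.png

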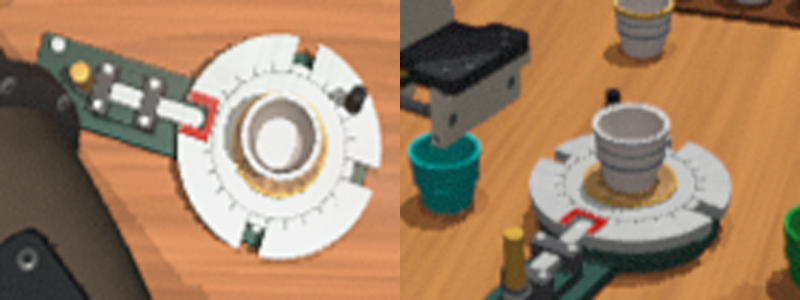

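The bolt's nose is in the red slot (at about (195,115) in the top view). The knob (80,72) is against the keeper, the cup stands on its pad, and the hand is clear. I'll do a final numeric check and hand in.

```bash
python3 - <<'E'
from h import *
k=ray("top",200+80*133/400,195+72*.3,.09);print("knob r",np.hypot(*(k[:2]-C)), "before .1938 by same camera")
c=ray("top",200+284*133/400,195+137*.3,.098);print("cup off",c[:2]-C)
s=observe();print(s["force"],s["clock"]);print(sign_off())
E
```

```text
knob r 0.16971086549865805 before .1938 by same camera
cup off [-0.00018431 -0.00147719]
[-0.20236124 -1.29377748 -1.02530824] 10.2
the job is handed in; nothing more can be done
None
```

I turned the plate by its peg until the red slot faced the bolt. I then pushed the brass knob with closed fingers until it stopped, withdrew the hand and handed the job in at about 10 s. No verdict was reported.

- **Bolt:** the last picture shows its nose in the red slot and the knob against the keeper. The knob measured 169.7 mm from the plate's axis, against 170 mm when home.
- **Disagreement:** the same camera put the undrawn knob at 193.8 mm instead of 198 mm, so by camera it travelled only 24 mm of the 28 mm. The side camera gave 197.7 mm for the start. The hand also stopped dead 188 mm from the axis, where I expected 187.5 mm for the bolt fully home.
- **Push force:** the last push read about 50 N at the wrist, below the 120 N limit. It was the closed fingers that pressed on the knob, so the 40 N limit on the arm and gripper body should not apply.
- **Cup:** it stands upright on its pad, about 1.5 mm off centre.
- **Bystanders:** I did not re-measure the spare cup, tin and hammer at the end. The hand stayed clear of all three, and no unexpected contact force showed in the readings between moves.

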